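# Slide the slide carrier under the scanner bridge

## Robot

A 7-joint arm with a two-finger parallel gripper is mounted at the origin on a cart in front of the work surface, level with it; the furniture and walls round the work are solid. World frame = base frame: x ahead of the robot, y to its left, z up, the work surface at z = 0. Lengths are in m, angles in rad, forces in N, time in s.
With the tool pointing down it reaches from about 0.425 to 0.875 m from the base axis. Payload 4.7 kg.
Tool frame: the origin (TCP) lies midway between the tips of the shut fingers; the grasp point (between the pads) lies 19 mm behind it; z points along the fingers, y is the direction in which the jaws open and shut (so a half turn about z gives the same grasp; the last joint's range is limited). The gripper opens to 87 mm and grips with 3 to 60 N. Pads are 19 mm wide; open, the fingers measure 117 mm over their backs; the gripper's body (75 mm by 190 mm) begins 51 mm behind the grasp point.
Start: joints at [-1.195, 0.321, -0.07, 1.45, 0.023, 1.371, -0.057], TCP at [0.23, 0.608, 0.223] pointing down, gripper open.
Joint ranges: [-2.86, 2.86], [-0.3, 2.09], [-1.38, 1.24], [0.06, 2.45], [-1.56, 4.7], [0.09, 2.05], [-2.69, 2.69]. Speed limits (rad/s): [2.57, 2.57, 3.14, 3.14, 3.14, 3.14, 3.14].

## Interface

Orientations are given as a rotation vector (axis times angle).
In Python, from bench import ctrl, optics gives the robot as it stands. The module is installed in compiled form; this text tells all that it offers.
- The arm moves only by the tool step_arm, never from a script. Its argument "deltas" is a list of rows, each a list of 7 numbers: the turn, a rotation vector about the tool's x, y, z in degrees, then the shift along the tool's x, y, z in mm, then the finger opening in mm, from 0 to 87. A call has exactly 8 rows; each row is the pose to reach, as a shift and turn from the pose commanded when the call began, along the tool's axes at that moment; what a row does not reach only later rows make up. A row lasts 1/8 s, in which the tool goes at most 62.5 mm and 10.7 degrees, less where a joint would pass 70% of its speed; a pose out of reach is approached as far as the arm can. A call with a gripper value outside its range is refused whole. The fingers move at their own pace and stop on an object; "newtons" is the grip in N (left out, the last holds). Time passes only in rows, so rows that repeat a pose let the fingers close, or fill a call up. It gives the time, the measured TCP pose, the force and the opening at its end, in the units of the state.
- ctrl.get_state(): the state, without advancing time (a new reading comes with each control period).
- optics.get_image(name): name is "scene" or "top" or "wrist"; returns the picture (400x640x3 uint8, red, green, blue); there is no depth.
- optics.get_calibration(name): a dict with "K" (3x3 intrinsics, pixels), "R" (3x3) and "t" (3): a world point X has camera coordinates R X + t. Camera axes: x right, y down, z forward; pixel columns grow to the right and rows downward; lengths in m; the calibration is good to about 2 mm. A picture is of the moment at which its call begins: read the wrist's pose just before it. get_calibration takes no time and is no camera call; for the wrist camera it gives the pose at the moment of the call.
- ctrl.close_job(): hands the job in, once; it reports no verdict.
The state is a dict: "time": time; "joint_positions": joint angles; "qd": joint speeds; "joint_torque": joint torques, N m; "position": TCP position; "tool_rot": TCP orientation; "ft_force": force on the tool from outside, world axes, zero at the start; "torque": the same for the moment, N m; "grip_width": opening from 0.0 (shut) to 1.0 (fully open).
Only numpy, scipy, OpenCV 4.12 (cv2) and the standard library are available. Lean on these libraries where they do the work, as an engineer would, in place of code of your own. Each camera call takes 0.05 s, during which the arm holds its last target.

## Task

Push the flat slide carrier across the table, in between the guide rails and under the scanner's low bridge, until its leading edge sits squarely against the stop bar behind the bridge. Push it only; do not tip it or pick it up: it stays flat on the table all the way. Do not push hard against the scanner itself and do not disturb the bottles, the jar and the loose cap.

Things in the scene. Friction and masses are not known exactly. Their poses are not given: they have to be found in the camera images.
- carrier: Loose flat aluminium carrier holding two glass microscope slides, flat on the table in front of the scanner, askew by up to 0.4 rad and off-line by up to 45 mm: 64 mm along its x, 90 mm along its y, 12 mm thick, straight upright sides, about 0.15 kg. Origin: centre of its underside. Its +x long side leads and must meet the stop bar.
- scanner: Fixed grey bridge with aluminium rails. Origin: on the table below the beam's centre; x = direction in which the carrier slides in (away from the robot), y left, z up. Carrier home = both origins coincide, x axes alike; its rear 17 mm then still stick out in front of the beam. Rails: 12 mm high, x -15 to 42 mm, 100 mm apart inside (y -50 to 50 mm).
- beam (a point): Middle of the beam's underside, 15.5 mm above the table, axes as the scanner's. The beam spans 15 mm either way along x, 65 mm either way along y, and its top is 42 mm above the table.
- mouth (a point): Table point at the entrance, 40 mm before the scanner's origin, axes as the scanner's. Flared lead-ins 12 mm high narrow the way from about 119 mm here to 100 mm at the beam.
- stop (a point): Middle of the front face of the stop bar, at the table, 32 mm past the scanner's origin, axes as the scanner's. The bar is 10 mm high and lies along y behind the bridge.
- reagent_bottle_a: White reagent bottle, bystander, 50 mm across, 100 mm tall, left of the scanner. Origin: centre of its underside.
- reagent_bottle_b: White reagent bottle, bystander, 50 mm across, 100 mm tall, left of and behind the scanner. Origin: centre of its underside.
- jar: Small jar with orange cap, bystander, 41 mm across, 53 mm tall, far left of the scanner. Origin: centre of its underside.
- screw_cap: Loose white screw cap, bystander, 40 mm across, 19 mm tall, near the table's front edge. Origin: centre of its underside.
Things that resemble listed ones, but are neither listed nor needed, are in the scene too. Several things look just like the carrier: the one meant starts farthest to the robot's left.

How it is judged:
By the outcome, as a careful person would: the job done as asked, in the order asked, and still so for the second after the job is handed in, with the robot touching nothing.
It also fails if it takes over 72 s, if anything falls off the work surface, if the arm or the gripper's body presses on something with over 40 N, if the wrist force passes 120 N, or if a joint passes its speed limit or range.

## Working session

There is one attempt and no reset: what is moved stays moved. The work goes in short steps, Python scripts to look and compute and a tool call to move; the robot and the scene stay as the last step left them, time stands still between calls to the robot, and variables do not carry over. Pictures are saved under pics/ and viewed, and the job is handed in when it is done.

Besides the shell and the picture viewer there is one more tool, called after "Request:" by a JSON object that holds its "api" and its "payload", one argument or row to a line. step_arm: Moves the arm, as the interface text tells. Its arguments: {"type":"object","properties":{"deltas":{"type":"array"},"newtons":{"type":"number"}},"required":["deltas"]}

```bash
mkdir -p pics
python3 - <<'E'
from bench import ctrl, optics
import cv2,numpy as np
for n in("scene","top"):
    cv2.imwrite(f"pics/{n}0.png",optics.get_image(n)[:,:,::-1])
    c=optics.get_calibration(n);print(n,c)
s=ctrl.get_state();print(s)
E
```

```text
scene {'K': array([[475.33147148,   0.        , 320.89656711],
       [  0.        , 475.33147148, 202.2656819 ],
       [  0.        ,   0.        ,   1.        ]]), 'R': array([[ 0.46861983, -0.88336977,  0.00730033],
       [-0.47018929, -0.25641033, -0.84449735],
       [ 0.74787531,  0.39231567, -0.53550997]]), 't': array([-0.47478289,  0.20723078,  0.90498647])}
top {'K': array([[472.11661592,   0.        , 326.6749725 ],
       [  0.        , 472.11661592, 206.93067663],
       [  0.        ,   0.        ,   1.        ]]), 'R': array([[-0.02589153, -0.99960602, -0.01083622],
       [-0.9917412 ,  0.0270469 , -0.12537087],
       [ 0.12561456,  0.00750068, -0.99205077]]), 't': array([-0.22654954,  0.49951183,  1.0970155 ])}
{'time': 0.1, 'joint_positions': array([-1.1948852 ,  0.32177106, -0.07009568,  1.45153531,  0.02259457,
        1.3708313 , -0.05691445]), 'qd': array([ 0.00026349, -0.00346236,  0.00154268, -0.00236884,  0.00082709,
       -0.00038156, -0.0007249 ]), 'joint_torque': array([-1.04813564e-04, -4.92570305e+01, -4.05689422e-01, -3.13397205e+01,
       -6.40074327e-02,  3.95413698e-02,  7.64173092e-05]), 'position': array([0.22994008, 0.60743495, 0.22156546]), 'tool_rot': array([-5.65160223e-01, -3.09010229e+00,  2.73701714e-03]), 'ft_force': array([ 0.77082893,  0.71361347, -0.45910707]), 'torque': array([-0.020076  ,  0.00822215,  0.02982083]), 'grip_width': 1.0030675426407027}
```

View pics/top0.png

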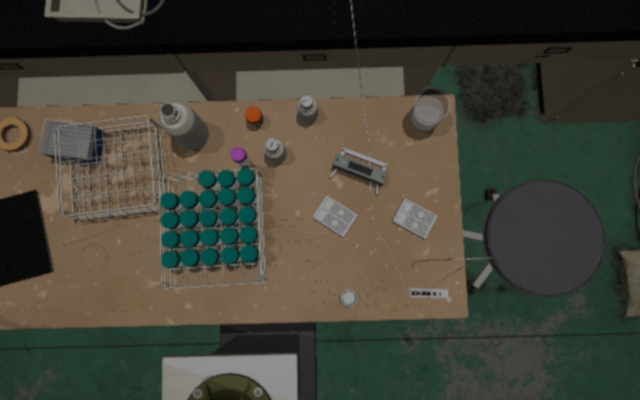

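View pics/scene0.png

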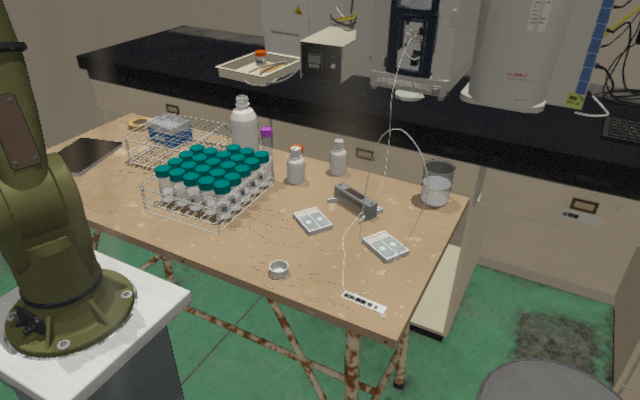

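Candidates for the carrier in the top view are (336,216) and (415,218). The robot's left is image left, so the one I want is (336,216). I'll check it in a close crop.

Run:
```python
import cv2
i=cv2.imread("pics/top0.png");cv2.imwrite("pics/crop0.png",cv2.resize(i[140:250,300:450],None,fx=5.3,fy=5.3,interpolation=cv2.INTER_CUBIC))
i=cv2.imread("pics/scene0.png");cv2.imwrite("pics/crop1.png",cv2.resize(i[170:270,280:420],None,fx=5.5,fy=5.5,interpolation=cv2.INTER_CUBIC))
```

```text
(no output)
```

View pics/crop0.png

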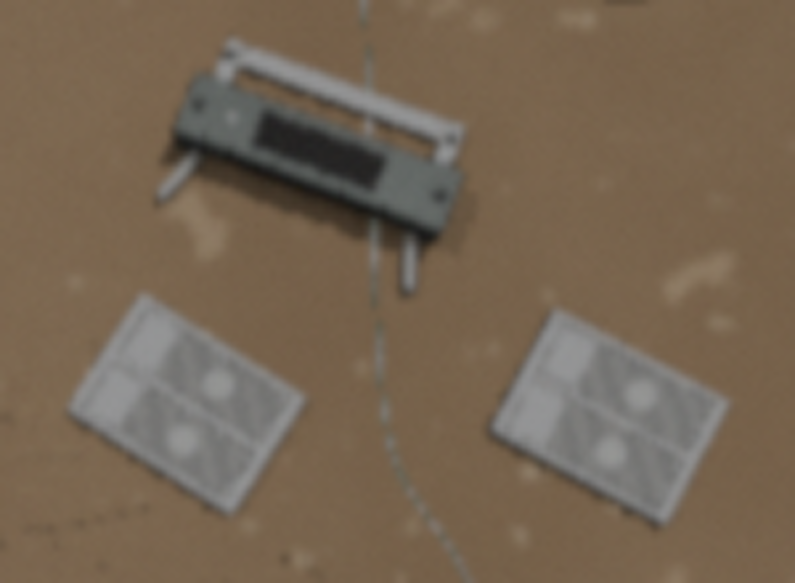

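View pics/crop1.png

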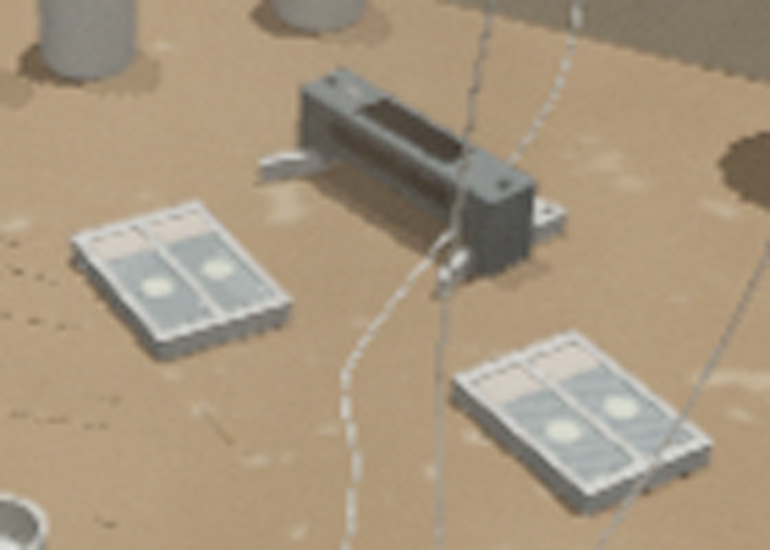

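Crop 1 shows two identical carriers. The left one, centred near (336,216) in the top image, is the target. The scanner sits near (360,168), and a thin cord hangs in view. Next I'll measure.

```bash
cat > h.py <<'E'
import numpy as np, cv2
from bench import ctrl, optics
from scipy.spatial.transform import Rotation as Rn
def ray(c,uv,z):
    d=np.linalg.inv(c["K"])@np.array([uv[0],uv[1],1.]); d=c["R"].T@d; o=-c["R"].T@c["t"]
    return o+d*(z-o[2])/d[2]
def proj(c,X):
    p=c["K"]@(c["R"]@np.array(X)+c["t"]); return p[:2]/p[2]
E
python3 - <<'E'
from h import *
for cn,f,off,sets in [("top",5.3,(300,140),dict(car=(.012,[(145,293),(305,400),(230,512),(70,408)]),beam=(.042,[(198,75),(465,170),(438,236),(175,133)]),bar=(.010,[(232,40),(463,128)]),rails=(.012,[(160,197),(409,290)]))),
 ("scene",5.5,(280,170),dict(car=(.012,[(200,203),(292,302),(160,347),(72,240)]),beam=(.042,[(343,68),(535,185),(482,210),(302,92)])))]:
    c=optics.get_calibration(cn)
    for k,(z,ps) in sets.items():
        P=np.array([ray(c,((u+.5)/f-.5+off[0],(v+.5)/f-.5+off[1]),z) for u,v in ps])
        print(cn,k,P[:,:2].round(4).tolist(),"mean",P.mean(0)[:2].round(4))
        if len(ps)==4:
            e=P[0]-P[1]; e2=P[3]-P[2];print("  ylens",np.linalg.norm(e),np.linalg.norm(e2),"yaw",np.arctan2(-e[0],e[1]),np.arctan2(-e2[0],e2[1]))
            e=P[0]-P[3]; e2=P[1]-P[2];print("  xlens",np.linalg.norm(e),np.linalg.norm(e2),"yaw",np.arctan2(e[1],e[0]),np.arctan2(e2[1],e2[0]))
E
```

```text
top car [[0.5252, -0.241], [0.4738, -0.3128], [0.4236, -0.277], [0.473, -0.2054]] mean [ 0.4739 -0.2591]
  ylens 0.08824235893247265 0.08700785208001664 yaw -0.6216357174661773 -0.6042450339517208
  xlens 0.0631649383675913 0.0616363083605027 yaw -0.5992673641038473 -0.6189568683349866
top beam [[0.6195, -0.2678], [0.5725, -0.3864], [0.5428, -0.3731], [0.5931, -0.2566]] mean [ 0.582 -0.321]
  ylens 0.12764472874604738 0.12686449751007398 yaw -0.37752029369558593 -0.4080511336805531
  xlens 0.028673549535818403 0.032571813703097315 yaw -0.3985162960541431 -0.4217858783764358
top bar [[0.6435, -0.2847], [0.5987, -0.3903]] mean [ 0.6211 -0.3375]
top rails [[0.5698, -0.2491], [0.5232, -0.3622]] mean [ 0.5465 -0.3057]
scene car [[0.5288, -0.2427], [0.4785, -0.3153], [0.4223, -0.2812], [0.4745, -0.2069]] mean [ 0.476  -0.2615]
  ylens 0.08837862779216345 0.09085293254361308 yaw -0.6064006498301056 -0.6122199994602036
  xlens 0.06508468776218668 0.06571672643102354 yaw -0.5831748730715797 -0.5457354576894816
scene beam [[0.6246, -0.2682], [0.5719, -0.3881], [0.542, -0.3755], [0.5951, -0.2611]] mean [ 0.5834 -0.3232]
  ylens 0.13096142177555545 0.12610606325105392 yaw -0.41410281996696685 -0.4351610568703601
  xlens 0.030355000410544265 0.03252718756008125 yaw -0.23462384305657843 -0.397636970028444
```

```bash
cat >> h.py <<'E'
def delta(p,yaw,s=None):
    "shift and turn to world TCP p, forward direction yaw (tool x = -forward, z down)"
    s=s or ctrl.get_state(); R0=Rn.from_rotvec(s["tool_rot"])
    R1=Rn.from_matrix(np.array([[-np.cos(yaw),-np.sin(yaw),0],[-np.sin(yaw),np.cos(yaw),0],[0,0,-1]]).astype(float))
    assert abs(np.linalg.det(R1.as_matrix())-1)<1e-6
    sh=R0.inv().apply(np.array(p)-s["position"])*1000
    t=np.degrees((R0.inv()*R1).as_rotvec())
    return t.round(2),sh.round(1)
E
python3 - <<'E'
from h import *
c=optics.get_calibration("top")
for n,uv,z in [("botA",(276,160),0.03),("botB",(309,118),0.03),("rack edge",(265,180),.06),("rack top tube",(255,178),.11),("tube low",(257,255),.11),("cap",(348,298),.019),("rackcorner",(265,285),.06)]:
    print(n,ray(c,uv,z).round(3))
print(delta((.52,.25,.28),-.61)); print(delta((.425,-.225,.28),-.61))
E
```

```text
botA [ 0.611 -0.12   0.03 ]
botB [ 0.714 -0.202  0.03 ]
rack edge [ 0.557 -0.097  0.06 ]
rack top tube [ 0.553 -0.082  0.11 ]
tube low [ 0.381 -0.085  0.11 ]
cap [ 0.277 -0.284  0.019]
rackcorner [ 0.314 -0.095  0.06 ]
(array([-0.1 ,  0.02, 14.22]), array([-397.8, -231.7,  -58. ]))
(array([-0.1 ,  0.02, 14.22]), array([-477.1, -709.6,  -57.1]))
```

Request:
{"api": "step_arm", "payload": {
  "deltas": [
    [0,0,2,-50,-29,-20,50],
    [0,0,4,-100,-58,-40,50],
    [0,0,6,-150,-87,-58,50],
    [0,0,8,-200,-116,-58,50],
    [0,0,10,-250,-145,-58,50],
    [0,0,12,-300,-175,-58,50],
    [0,0,14,-350,-204,-58,50],
    [0,0,14,-398,-232,-58,50]
  ]
}}

```text
time: 1.1
position: [0.521, 0.2483, 0.2803]
tool_rot: [-0.938, -2.998, 0.0]
ft_force: [0.0, 0.7, -0.2]
grip_width: 0.574
```

Run:
```python
from h import *
s=ctrl.get_state();print(s["position"],s["qd"].round(2),s["joint_positions"].round(2));print(delta((.43,-.22,.26),-.61))
```

```text
[0.52104792 0.24825723 0.28030508] [ 0.48  0.19  0.35 -0.19 -0.09  0.02  0.84] [-0.72  0.14  0.25  1.56 -0.04  1.45  0.5 ]
(array([-0.01, -0.01,  0.19]), array([-192.2, -436.6,   20.3]))
```

Request:
{"api": "step_arm", "payload": {
  "deltas": [
    [0,0,0,-24,-54,0,50],
    [0,0,0,-48,-109,0,50],
    [0,0,0,-72,-164,0,50],
    [0,0,0,-96,-218,0,50],
    [0,0,0,-120,-273,0,50],
    [0,0,0,-144,-327,0,50],
    [0,0,0,-168,-382,0,50],
    [0,0,0,-192,-436,20,50]
  ]
}}

```text
time: 2.1
position: [0.4297, -0.2197, 0.2614]
tool_rot: [0.936, 2.995, 0.002]
ft_force: [0.4, -0.3, 0.5]
grip_width: 0.572
```

Request:
{"api": "step_arm", "payload": {
  "deltas": [
    [0,0,0,0,0,0,50],
    [0,0,0,0,0,0,50],
    [0,0,0,0,0,0,50],
    [0,0,0,0,0,0,50],
    [0,0,0,0,0,0,50],
    [0,0,0,0,0,0,50],
    [0,0,0,0,0,0,50],
    [0,0,0,0,0,0,50]
  ]
}}

```text
time: 3.1
position: [0.4296, -0.2176, 0.2606]
tool_rot: [0.938, 2.998, 0.0]
ft_force: [0.7, -0.2, 0.7]
grip_width: 0.573
```

Run:
```python
from h import *
s=ctrl.get_state();print(s["position"],s["joint_positions"].round(2));c=optics.get_calibration("wrist");cv2.imwrite("pics/w1.png",optics.get_image("wrist")[:,:,::-1])
print(c)
import pickle;pickle.dump(c,open("c1.pkl","wb"))
for n in("scene","top"): cv2.imwrite(f"pics/{n}1.png",optics.get_image(n)[:,:,::-1])
print(delta((.43,-.22,.26),-.61))
```

```text
[ 0.42963623 -0.21764949  0.26055036] [-0.34 -0.1   0.71  1.82  0.07  1.4   1.32]
{'K': array([[336.53442463,   0.        , 322.52003389],
       [  0.        , 336.53442463, 202.49059603],
       [  0.        ,   0.        ,   1.        ]]), 'R': array([[ 5.70058156e-01,  8.21604344e-01,  1.07158260e-05],
       [ 7.95164844e-01, -5.51716777e-01,  2.51637575e-01],
       [ 2.06752437e-01, -1.43439531e-01, -9.67821539e-01]]), 't': array([-0.06581475, -0.50317065,  0.30638736])}
(array([ 0.  , -0.  ,  0.22]), array([-1.7, -1.7,  0.5]))
```

View pics/w1.png

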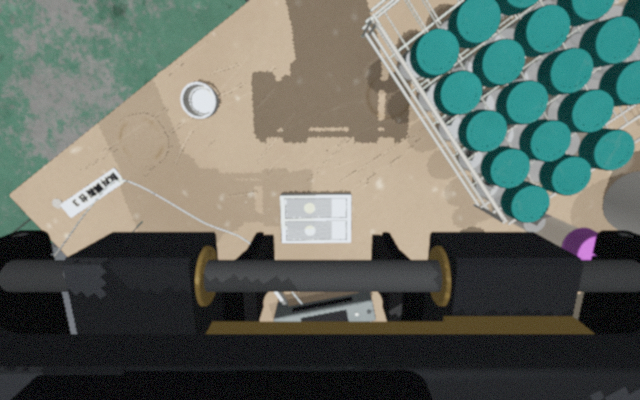

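View pics/scene1.png

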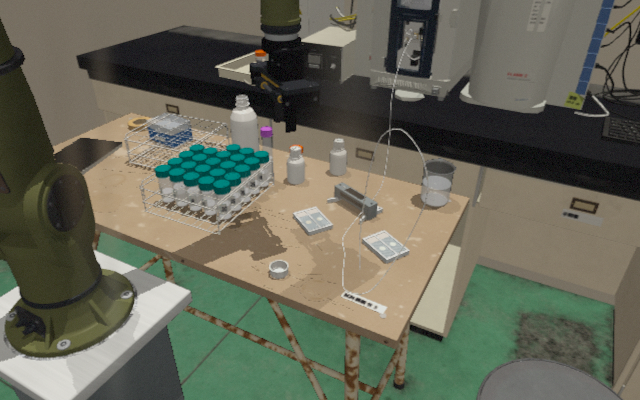

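The wrist view shows the carrier at (315,218) with its edges parallel to the tool. The rack is to the right and clear of it. I'll measure its corners in a crop.

Run:
```python
import cv2
i=cv2.imread("pics/w1.png");cv2.imwrite("pics/w1c.png",cv2.resize(i[185:255,265:365],None,fx=8,fy=8,interpolation=cv2.INTER_CUBIC))
```

```text
(no output)
```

View pics/w1c.png

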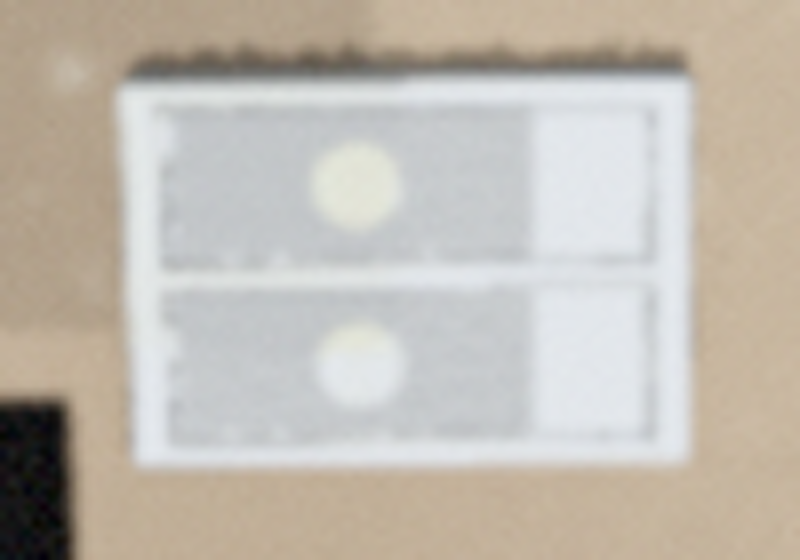

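Run:
```python
from h import *
import pickle;c=pickle.load(open("c1.pkl","rb"))
P=np.array([ray(c,((u+.5)/8-.5+265,(v+.5)/8-.5+185),.012) for u,v in [(119,84),(690,78),(692,460),(135,464)]])
print(P.round(4),P.mean(0))
for a,b in((1,0),(2,3),(3,0),(2,1)):
    e=P[a]-P[b];print(np.linalg.norm(e), np.arctan2(-e[0],e[1]) if a-b==1 or (a,b)==(1,0) else np.arctan2(e[1],e[0]))
e=P[1]-P[0];print(np.arctan2(-e[0],e[1]));e=P[2]-P[3];print(np.arctan2(-e[0],e[1]))
# scanner frame
O=np.array([.582,-.321]);ya=-.40
for m,y in((P.mean(0)[:2],-.605),):
    d=m-O; cc,ss=np.cos(ya),np.sin(ya);print("scn",cc*d[0]+ss*d[1],-ss*d[0]+cc*d[1])
# staging
f=np.array([np.cos(-.605),np.sin(-.605)])
st=P.mean(0)[:2]-f*(.032+.0095+.015);print(st,delta((*st,.06),-.605))
```

```text
[[ 0.4234 -0.2795  0.012 ]
 [ 0.4736 -0.2053  0.012 ]
 [ 0.527  -0.2403  0.012 ]
 [ 0.4759 -0.3152  0.012 ]] [ 0.4749869  -0.26008744  0.012     ]
0.08956899567577885 -0.5957880307687116
0.0906850410014716 0.97187071449351
0.06357085530787958 -0.5978068228480994
0.06386288856063908 -2.1511246429608577
-0.5957880307687116
-0.5989256123013866
scn -0.12228605607938373 0.01443132159231273
[ 0.42851554 -0.22795238] (array([ 0.  , -0.  , -0.07]), array([ -5. ,  -9.1, 200.5]))
```

Carrier: (0.475, -0.260), yaw -0.60, measured size 90×64 mm as it should be. Descending behind it.

Request:
{"api": "step_arm", "payload": {
  "deltas": [
    [0,0,0,-3,-5,30,50],
    [0,0,0,-5,-9,65,50],
    [0,0,0,-5,-9,100,50],
    [0,0,0,-5,-9,135,50],
    [0,0,0,-5,-9,170,50],
    [0,0,0,-5,-9,200,50],
    [0,0,0,-5,-9,230,50],
    [0,0,0,-5,-9,240,50]
  ]
}}

```text
time: 4.25
position: [0.4273, -0.2275, 0.019]
tool_rot: [-0.937, -2.995, 0.001]
ft_force: [0.3, -0.1, 1.1]
grip_width: 0.574
```

Run:
```python
from h import *
s=ctrl.get_state();print(s["position"],s["ft_force"])
for n in("top","wrist"): cv2.imwrite(f"pics/{n}2.png",optics.get_image(n)[:,:,::-1])
print(delta((.4285,-.228,.005),-.597))
```

```text
[ 0.42734649 -0.22747658  0.01900838] [ 0.29532571 -0.10922945  1.06508312]
(array([-0.06, -0.09, -0.53]), array([-0.5,  0.1, 15. ]))
```

View pics/top2.png

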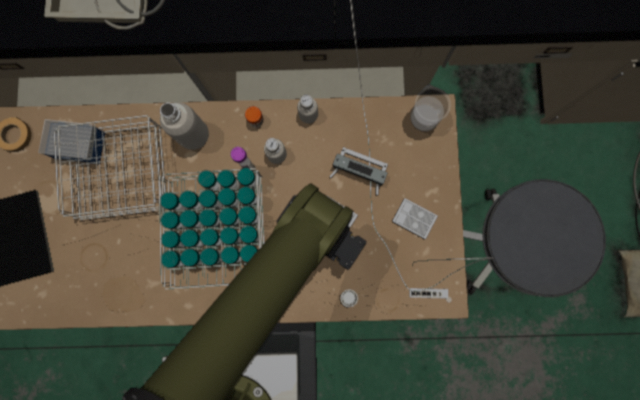

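View pics/wrist2.png

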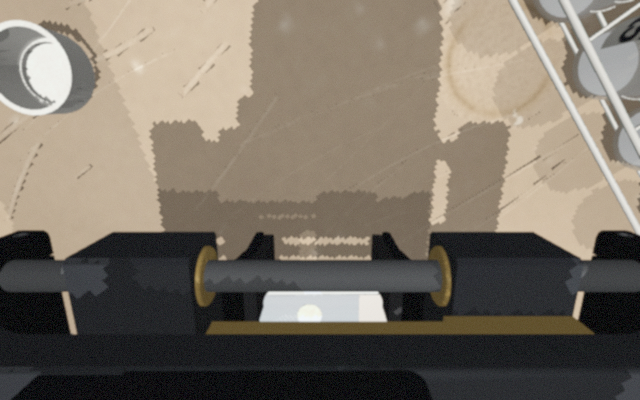

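Request:
{"api": "step_arm", "payload": {
  "deltas": [
    [0,0,0,0,0,5,50],
    [0,0,-0.5,0,0,9,50],
    [0,0,-0.5,0,0,12,50],
    [0,0,-0.5,0,0,14,50],
    [0,0,-0.5,-2,0,14,50],
    [0,0,-0.5,-5,0,14,50],
    [0,0,-0.5,-7,0,14,50],
    [0,0,-0.5,-9,0,14,50]
  ]
}}

```text
time: 5.35
position: [0.4362, -0.2331, 0.0066]
tool_rot: [0.925, 3.002, -0.0]
ft_force: [-0.7, -1.2, -0.4]
grip_width: 0.574
```

```bash
cat >> h.py <<'E'
O=np.array([.5825,-.3215]);YA=-.40
def s2w(p):
    c,s=np.cos(YA),np.sin(YA);return O+np.array([c*p[0]-s*p[1],s*p[0]+c*p[1]])
def w2s(p):
    c,s=np.cos(YA),np.sin(YA);d=np.array(p)[:2]-O;return np.array([c*d[0]+s*d[1],-s*d[0]+c*d[1]])
def tcp(cx,cy,psi,back=.0415): # carrier pose in scanner frame -> world tcp xy,yaw
    return s2w((cx-back*np.cos(psi),cy-back*np.sin(psi))),YA+psi
def state():
    s=ctrl.get_state();R=Rn.from_rotvec(s["tool_rot"]).as_matrix();yaw=np.arctan2(-R[1,0],-R[0,0])
    p=w2s(s["position"]);psi=yaw-YA
    print("tcp",s["position"].round(4),"scn",p.round(4),"psi",round(psi,3),"virt carrier",(p+.0415*np.array([np.cos(psi),np.sin(psi)])).round(4),"F",s["ft_force"].round(1))
    return s
E
python3 - <<'E'
from h import *
s=state()
x,y,psi=-.1225,.0145,-.197
for k in range(1,20):
    d=.006
    L=k*d
    if L<=.054: a=psi;X=x+L*np.cos(psi);Y=y+L*np.sin(psi)
    else:
        u=min(L-.054,.04);r=.04/.197;a=psi+u/r
        X=x+.054*np.cos(psi)+r*(np.sin(a)-np.sin(psi))+max(0,L-.094);Y=y+.054*np.sin(psi)-r*(np.cos(a)-np.cos(psi))
    p,yw=tcp(X,Y,a);t,sh=delta((*p,.005),yw,s);print(k,(X*1e3).round(1),(Y*1e3).round(1),round(a,3),t,sh)
E
```

```text
tcp [ 0.4362 -0.2331  0.0066] scn [-0.1692  0.0244] psi -0.197 virt carrier [-0.1285  0.0163] F [-0.7 -1.2 -0.4]
1 -116.6 13.3 -0.197 [ 0.    0.01 -0.02] [-12.2  -0.6   1.6]
2 -110.7 12.2 -0.197 [ 0.    0.01 -0.02] [-18.2  -0.6   1.6]
3 -104.8 11.0 -0.197 [ 0.    0.01 -0.02] [-24.2  -0.6   1.6]
4 -99.0 9.8 -0.197 [ 0.    0.01 -0.02] [-30.2  -0.6   1.6]
5 -93.1 8.6 -0.197 [ 0.    0.01 -0.02] [-36.2  -0.6   1.6]
6 -87.2 7.5 -0.197 [ 0.    0.01 -0.02] [-42.2  -0.6   1.6]
7 -81.3 6.3 -0.197 [ 0.    0.01 -0.02] [-48.2  -0.6   1.6]
8 -75.4 5.1 -0.197 [ 0.    0.01 -0.02] [-54.2  -0.6   1.6]
9 -69.5 3.9 -0.197 [ 0.    0.01 -0.02] [-60.2  -0.6   1.6]
10 -63.6 2.8 -0.167 [ 0.    0.01 -1.72] [-66.2  -1.7   1.6]
11 -57.7 1.9 -0.138 [ 0.    0.01 -3.41] [-72.3  -2.7   1.6]
12 -51.8 1.2 -0.108 [ 0.    0.01 -5.1 ] [-78.3  -3.4   1.6]
13 -45.8 0.6 -0.079 [ 0.    0.01 -6.8 ] [-84.4  -4.    1.6]
14 -39.8 0.2 -0.049 [ 0.    0.01 -8.49] [-90.5  -4.4   1.6]
15 -33.8 0.0 -0.02 [ 0.000e+00  1.000e-02 -1.018e+01] [-96.7  -4.7   1.6]
16 -27.8 0.0 0.0 [ 0.000e+00  1.000e-02 -1.131e+01] [-102.7   -4.4    1.6]
17 -21.8 0.0 0.0 [ 0.000e+00  1.000e-02 -1.131e+01] [-108.6   -3.2    1.6]
18 -15.8 0.0 0.0 [ 0.000e+00  1.000e-02 -1.131e+01] [-114.5   -2.     1.6]
19 -9.8 0.0 0.0 [ 0.000e+00  1.000e-02 -1.131e+01] [-120.4   -0.8    1.6]
```

Request:
{"api": "step_arm", "payload": {
  "deltas": [
    [0,0,0,-6,0,1,50],
    [0,0,0,-13,-0.5,1.5,50],
    [0,0,0,-20,-0.5,1.5,50],
    [0,0,0,-27,-0.5,1.5,50],
    [0,0,0,-34,-0.5,1.5,50],
    [0,0,0,-41,-0.5,1.5,50],
    [0,0,0,-47,-0.5,1.5,50],
    [0,0,0,-50,-0.5,1.5,50]
  ]
}}

```text
time: 6.35
position: [0.4774, -0.2618, 0.0051]
tool_rot: [-0.925, -3.002, -0.0]
ft_force: [-1.2, 1.3, 1.0]
grip_width: 0.573
```

Run:
```python
from h import *
state()
for n in("top","scene","wrist"):
    i=optics.get_image(n)[:,:,::-1]
    cv2.imwrite(f"pics/{n}3.png",i if n!="scene" else cv2.resize(i[150:270,270:430],None,fx=5,fy=5,interpolation=cv2.INTER_CUBIC))
    if n=="top":cv2.imwrite("pics/top3c.png",cv2.resize(i[130:240,300:450],None,fx=5.3,fy=5.3,interpolation=cv2.INTER_CUBIC))
```

```text
tcp [ 0.4774 -0.2618  0.0051] scn [-0.1201  0.0141] psi -0.197 virt carrier [-0.0794  0.0059] F [-1.2  1.3  1. ]
```

View pics/top3c.png

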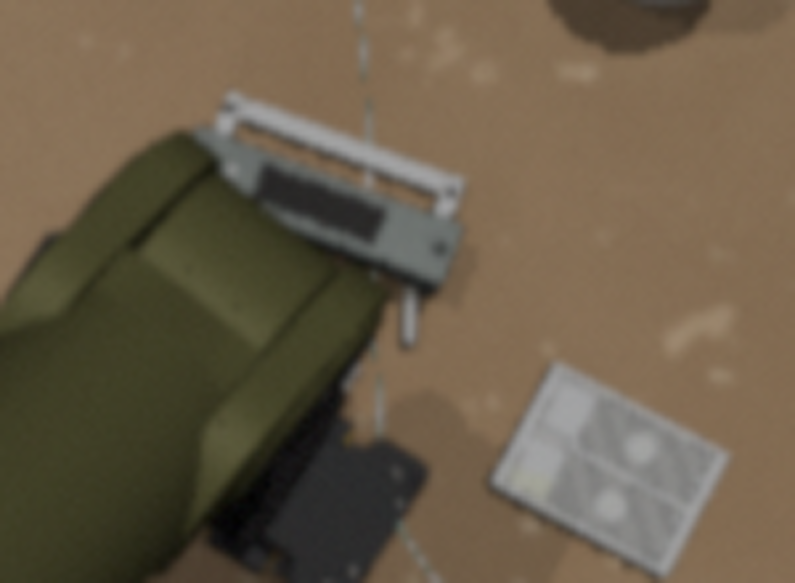

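View pics/scene3.png

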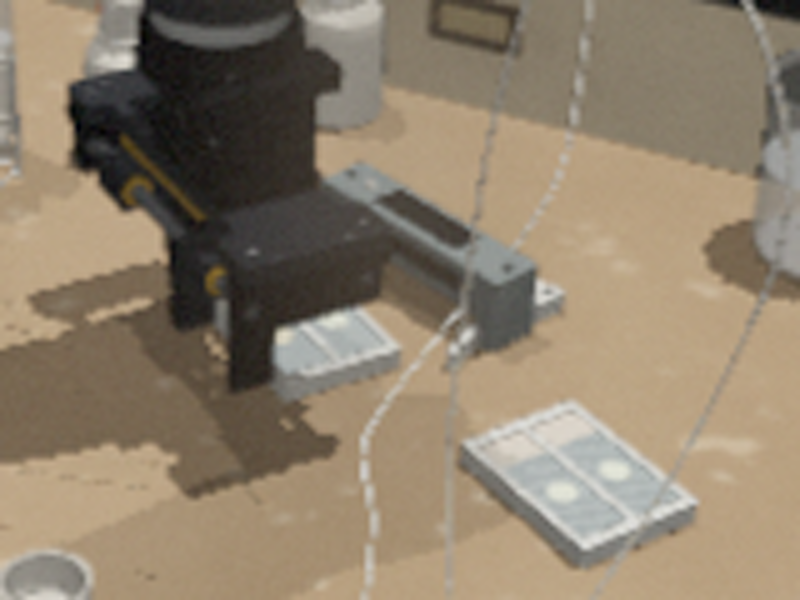

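View pics/wrist3.png

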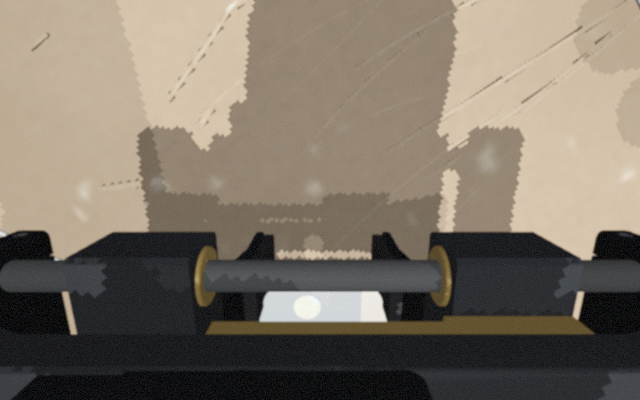

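Run:
```python
from h import *
c=optics.get_calibration("scene")
print(w2s(ray(c,(270+400/5,150+349/5),.012)), w2s(ray(c,(270+278/5,150+387/5),.012)))
s=state()
x,y,psi=-.0794,.0059,-.197
s1=.008;s2=.05
for L in [.007,.014,.021,.028,.035,.042,.049,.056,.058]:
    if L<=s1: a=psi;X=x+L*np.cos(psi);Y=y+L*np.sin(psi)
    else:
        u=min(L-s1,s2);r=s2/.197;a=psi+u/r
        X=x+s1*np.cos(psi)+r*(np.sin(a)-np.sin(psi));Y=y+s1*np.sin(psi)-r*(np.cos(a)-np.cos(psi))
    p,yw=tcp(X,Y,a);t,sh=delta((*p,.005),yw,s);print((X*1e3).round(1),(Y*1e3).round(1),round(a,3),t,sh)
```

```text
[-0.05263382 -0.04587177] [-0.11901735 -0.03349501]
tcp [ 0.4773 -0.2618  0.0051] scn [-0.1201  0.014 ] psi -0.197 virt carrier [-0.0794  0.0059] F [-0.3 -0.3 -0. ]
-72.5 4.5 -0.197 [ 0.    0.04 -0.03] [-7.  -0.   0.2]
-65.7 3.2 -0.173 [ 0.    0.04 -1.38] [-14.   -0.9   0.2]
-58.7 2.1 -0.146 [-0.    0.04 -2.96] [-21.1  -1.8   0.2]
-51.8 1.2 -0.118 [-0.    0.04 -4.54] [-28.1  -2.5   0.2]
-44.8 0.5 -0.091 [-0.    0.04 -6.12] [-35.2  -3.    0.2]
-37.9 -0.1 -0.063 [-0.    0.04 -7.7 ] [-42.3  -3.3   0.2]
-30.9 -0.4 -0.035 [-0.    0.04 -9.28] [-49.4  -3.4   0.2]
-23.9 -0.6 -0.008 [ -0.     0.04 -10.86] [-56.5  -3.3   0.2]
-21.9 -0.6 0.0 [ -0.     0.04 -11.32] [-58.5  -3.2   0.2]
```

Request:
{"api": "step_arm", "payload": {
  "deltas": [
    [0,0,0,-6,0,0,50],
    [0,0,-1.4,-13,-0.9,0,50],
    [0,0,-3,-20,-1.8,0,50],
    [0,0,-4.5,-27,-2.5,0,50],
    [0,0,-6.1,-34,-3,0,50],
    [0,0,-7.7,-41,-3.3,0,50],
    [0,0,-9.5,-47,-3.4,0,50],
    [0,0,-11.2,-52,-3.4,0,50]
  ]
}}

```text
time: 7.5
position: [0.5184, -0.2939, 0.005]
tool_rot: [-0.624, -3.079, 0.0]
ft_force: [-0.9, 1.0, 1.2]
grip_width: 0.574
```

Run:
```python
from h import *
state()
for n in("top","scene","wrist"):
    i=optics.get_image(n)[:,:,::-1]
    cv2.imwrite(f"pics/{n}4.png",i if n!="scene" else cv2.resize(i[150:270,270:430],None,fx=5,fy=5,interpolation=cv2.INTER_CUBIC))
    if n=="top":cv2.imwrite("pics/top4c.png",cv2.resize(i[130:240,300:450],None,fx=5.3,fy=5.3,interpolation=cv2.INTER_CUBIC))
```

```text
tcp [ 0.5184 -0.2939  0.005 ] scn [-0.0698  0.0005] psi 0.0 virt carrier [-0.0283  0.0005] F [-0.9  1.   1.2]
```

View pics/scene4.png

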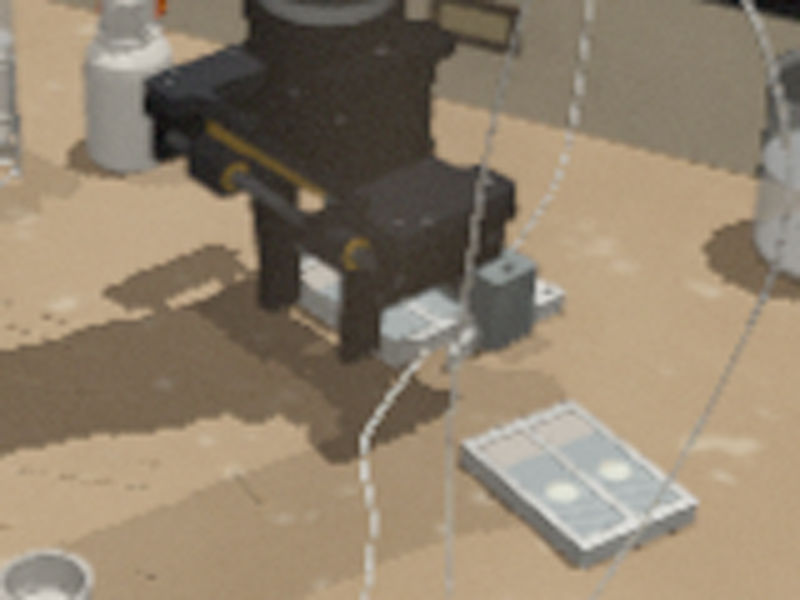

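View pics/top4c.png

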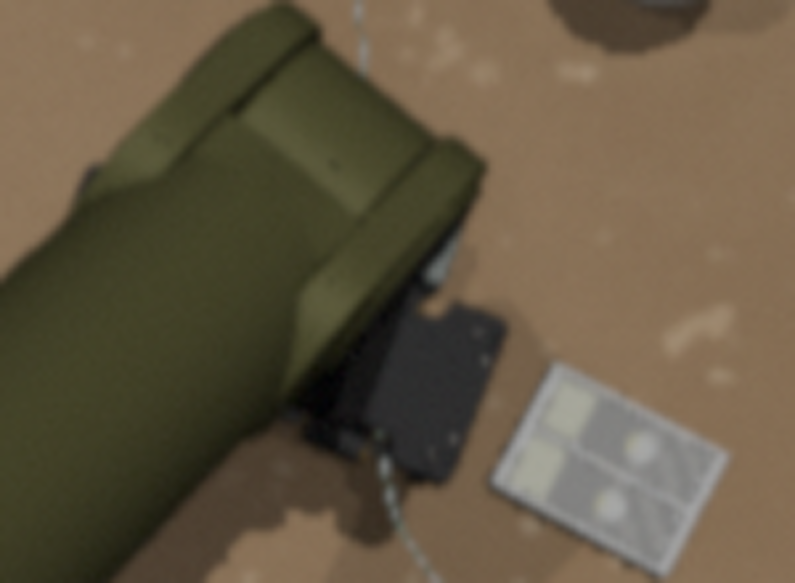

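View pics/wrist4.png

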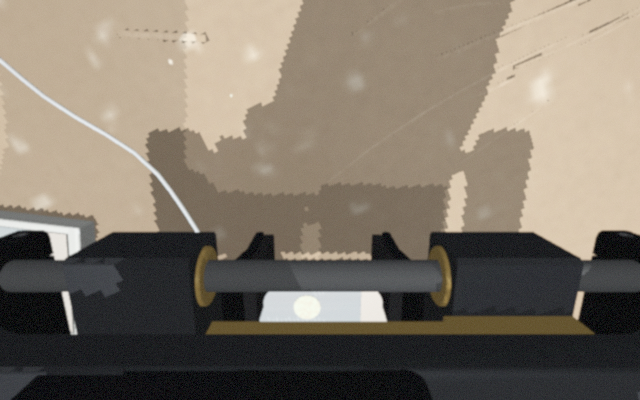

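The carrier is straight in the mouth with no force building up. Next I'll push straight and slowly, watching the force.

Request:
{"api": "step_arm", "payload": {
  "deltas": [
    [0,0,0,-3,0,0,50],
    [0,0,0,-6,0,0,50],
    [0,0,0,-9,0,0,50],
    [0,0,0,-12,0,0,50],
    [0,0,0,-15,0,0,50],
    [0,0,0,-18,0,0,50],
    [0,0,0,-20,0,0,50],
    [0,0,0,-22,0,0,50]
  ]
}}

```text
time: 8.65
position: [0.5385, -0.3023, 0.005]
tool_rot: [-0.627, -3.078, -0.0]
ft_force: [-1.5, 0.2, 0.5]
grip_width: 0.575
```

Request:
{"api": "step_arm", "payload": {
  "deltas": [
    [0,0,0,-0.5,0,0,50],
    [0,0,0,-1,0,0,50],
    [0,0,0,-1.5,0,0,50],
    [0,0,0,-2,0,0,50],
    [0,0,0,-2.5,0,0,50],
    [0,0,0,-3,0,0,50],
    [0,0,0,-3,0,0,50],
    [0,0,0,-3,0,0,50]
  ]
}}

```text
time: 9.65
position: [0.5413, -0.3034, 0.0051]
tool_rot: [0.627, 3.078, -0.0]
ft_force: [-0.2, 0.1, -0.5]
grip_width: 0.575
```

Run:
```python
from h import *
state()
```

```text
tcp [ 0.5413 -0.3034  0.0051] scn [-0.045   0.0006] psi -0.002 virt carrier [-0.0035  0.0005] F [-0.2  0.1 -0.5]
```

Next come 1 mm steps until the stop gives a force.

Request:
{"api": "step_arm", "payload": {
  "deltas": [
    [0,0,0,-0.3,0,0,50],
    [0,0,0,-0.6,0,0,50],
    [0,0,0,-0.9,0,0,50],
    [0,0,0,-1.2,0,0,50],
    [0,0,0,-1.5,0,0,50],
    [0,0,0,-1.8,0,0,50],
    [0,0,0,-2,0,0,50],
    [0,0,0,-2,0,0,50]
  ]
}}

```text
time: 10.65
position: [0.5431, -0.3042, 0.005]
tool_rot: [0.627, 3.078, 0.0]
ft_force: [-1.9, 0.2, -0.5]
grip_width: 0.575
```

Request:
{"api": "step_arm", "payload": {
  "deltas": [
    [0,0,0,-0.2,0,0,50],
    [0,0,0,-0.4,0,0,50],
    [0,0,0,-0.6,0,0,50],
    [0,0,0,-0.8,0,0,50],
    [0,0,0,-1,0,0,50],
    [0,0,0,-1,0,0,50],
    [0,0,0,-1,0,0,50],
    [0,0,0,-1,0,0,50]
  ]
}}

```text
time: 11.65
position: [0.544, -0.3046, 0.0051]
tool_rot: [0.627, 3.078, 0.0]
ft_force: [0.2, 0.9, -0.3]
grip_width: 0.573
```

Request:
{"api": "step_arm", "payload": {
  "deltas": [
    [0,0,0,-0.2,0,0,50],
    [0,0,0,-0.4,0,0,50],
    [0,0,0,-0.6,0,0,50],
    [0,0,0,-0.8,0,0,50],
    [0,0,0,-1,0,0,50],
    [0,0,0,-1,0,0,50],
    [0,0,0,-1,0,0,50],
    [0,0,0,-1,0,0,50]
  ]
}}

```text
time: 12.65
position: [0.5441, -0.3047, 0.0049]
tool_rot: [-0.627, -3.077, -0.001]
ft_force: [-4.0, 1.9, 4.2]
grip_width: 0.573
```

Request:
{"api": "step_arm", "payload": {
  "deltas": [
    [0,0,0,-0.2,0,0,50],
    [0,0,0,-0.4,0,0,50],
    [0,0,0,-0.6,0,0,50],
    [0,0,0,-0.8,0,0,50],
    [0,0,0,-1,0,0,50],
    [0,0,0,-1,0,0,50],
    [0,0,0,-1,0,0,50],
    [0,0,0,-1,0,0,50]
  ]
}}

```text
time: 13.65
position: [0.5441, -0.3047, 0.0049]
tool_rot: [-0.627, -3.075, -0.002]
ft_force: [-7.2, 3.4, 5.1]
grip_width: 0.58
```

Run:
```python
from h import *
state()
```

```text
tcp [ 0.5441 -0.3047  0.0049] scn [-0.0419  0.0006] psi -0.002 virt carrier [-0.0004  0.0005] F [-7.2  3.4  5.1]
```

Contact with the stop is firm: about 8 N, with the inferred carrier pose within 1 mm of home. Backing off straight, then lifting.

Request:
{"api": "step_arm", "payload": {
  "deltas": [
    [0,0,0,1,0,0,50],
    [0,0,0,3,0,0,50],
    [0,0,0,8,0,0,50],
    [0,0,0,14,0,0,50],
    [0,0,0,22,0,0,50],
    [0,0,0,30,0,0,50],
    [0,0,0,38,0,0,50],
    [0,0,0,42,0,0,50]
  ]
}}

```text
time: 14.65
position: [0.5065, -0.2886, 0.0051]
tool_rot: [-0.627, -3.078, -0.001]
ft_force: [-0.2, 0.3, 0.4]
grip_width: 0.575
```

Request:
{"api": "step_arm", "payload": {
  "deltas": [
    [0,0,0,0,0,-15,50],
    [0,0,0,0,0,-45,50],
    [0,0,0,5,0,-85,50],
    [0,0,0,15,0,-125,50],
    [0,0,0,25,0,-165,50],
    [0,0,0,35,0,-205,50],
    [0,0,0,40,0,-225,50],
    [0,0,0,40,0,-225,50]
  ]
}}

```text
time: 15.65
position: [0.4712, -0.2741, 0.2327]
tool_rot: [0.627, 3.073, 0.0]
ft_force: [-0.1, -0.0, -0.6]
grip_width: 0.576
```

Run:
```python
from h import *
state()
import pickle
pickle.dump(optics.get_calibration("wrist"),open("c5.pkl","wb"))
for n in("wrist","top","scene"):
    i=optics.get_image(n)[:,:,::-1]
    cv2.imwrite(f"pics/{n}5.png",i if n!="scene" else cv2.resize(i[150:270,270:430],None,fx=5,fy=5,interpolation=cv2.INTER_CUBIC))
    if n=="top":cv2.imwrite("pics/top5c.png",cv2.resize(i[130:240,300:450],None,fx=5.3,fy=5.3,interpolation=cv2.INTER_CUBIC))
```

```text
tcp [ 0.4712 -0.2741  0.2327] scn [-0.1209  0.0003] psi -0.002 virt carrier [-0.0794  0.0002] F [-0.1 -0.  -0.6]
```

View pics/scene5.png

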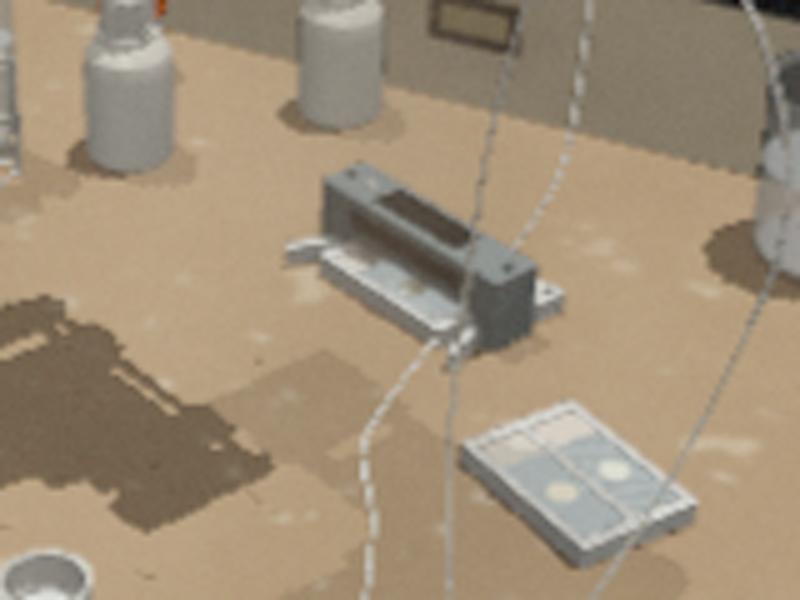

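View pics/wrist5.png

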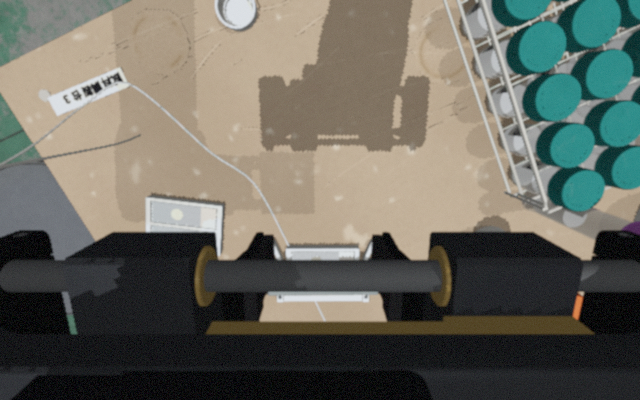

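View pics/top5.png

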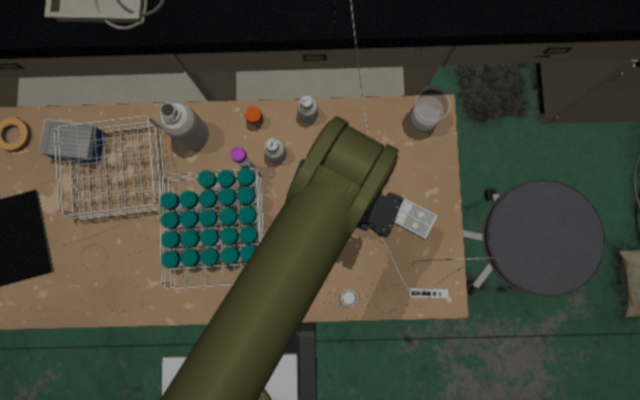

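Request:
{"api": "step_arm", "payload": {
  "deltas": [
    [0,0,0,12,30,-5,50],
    [0,0,0,25,65,-10,50],
    [0,0,0,40,105,-20,50],
    [0,0,0,55,145,-30,50],
    [0,0,0,70,185,-30,50],
    [0,0,0,85,220,-30,50],
    [0,0,0,98,250,-30,50],
    [0,0,0,98,256,-30,50]
  ]
}}

```text
time: 16.8
position: [0.4797, 0.0031, 0.2586]
tool_rot: [-0.62, -3.077, 0.001]
ft_force: [0.3, -0.2, -0.3]
grip_width: 0.576
```

Run:
```python
from h import *
i=optics.get_image("top")[:,:,::-1]
cv2.imwrite("pics/top6.png",i)
cv2.imwrite("pics/top6c.png",cv2.resize(i[140:210,310:410],None,fx=8,fy=8,interpolation=cv2.INTER_CUBIC))
```

```text
(no output)
```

View pics/top6c.png

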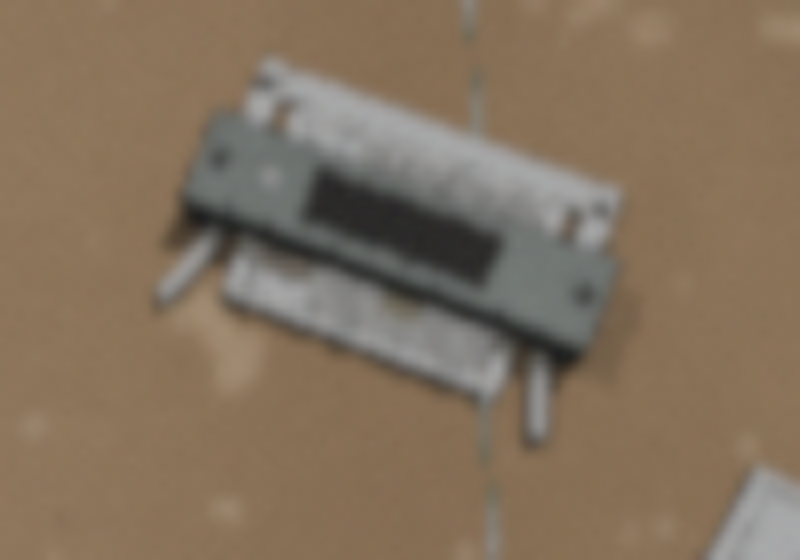

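View pics/top6.png

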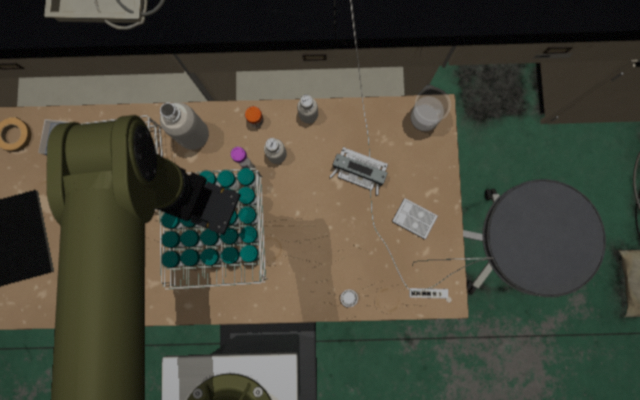

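In the top view the carrier fills the gap up to the stop bar. Its rear edge runs from crop (226,298) to (490,392), and the bottles, jar and cap look unmoved. I'll put numbers on the rear edge.

Run:
```python
from h import *
c=optics.get_calibration("top")
f=lambda u,v,z:ray(c,((u+.5)/8-.5+310,(v+.5)/8-.5+140),z)
for n,a,b,z in (("rear",(226,296),(488,390),.012),("bar back",(268,58),(618,188),.010),("beam front",(184,205),(578,352),.042)):
    A,B=f(*a,z),f(*b,z);e=A-B;print(n,w2s(A).round(4),w2s(B).round(4),"yaw",np.arctan2(-e[0],e[1]))
a=cv2.imread("pics/top0.png").astype(int);b=cv2.imread("pics/top6.png").astype(int)
for n,(u,v) in dict(A=(275,150),B=(308,110),jar=(254,117),cap=(348,298)).items(): print(n,abs(a-b)[v-14:v+14,u-14:u+14].mean().round(2))
```

```text
rear [-0.0323  0.0436] [-0.0304 -0.0413] yaw -0.37776355678242035
bar back [0.0423 0.0587] [ 0.0432 -0.0562] yaw -0.3925823353983334
beam front [-0.0166  0.0635] [-0.0156 -0.0616] yaw -0.39159524768616594
A 13.26
B 12.67
jar 11.77
cap 14.04
```

Run:
```python
from h import *
c=optics.get_calibration("top")
a=cv2.imread("pics/top0.png");b=cv2.imread("pics/top6.png")
g=cv2.cvtColor(b,cv2.COLOR_BGR2GRAY).astype(np.float32)
def edge(xs,z,ys,sgn):
    pts=[]
    for y in ys:
        prof=[];X=np.arange(xs-.009,xs+.009,.0005)
        for x in X:
            u,v=proj(c,[*s2w((x,y)),z]);prof.append(cv2.getRectSubPix(g,(1,1),(float(u),float(v)))[0,0])
        d=sgn*np.gradient(cv2.GaussianBlur(np.array(prof,np.float32).reshape(1,-1),(0,0),1.5).ravel());d=np.clip(d,0,None);k=d.argmax();sl=slice(max(0,k-4),k+5)
        pts.append((X[sl]*d[sl]).sum()/d[sl].sum())
    pts=np.array(pts);p=np.polyfit(ys,pts,1);r=pts-np.polyval(p,ys);m=abs(r)<.001;p=np.polyfit(ys[m],pts[m],1)
    print("x at y=0 %.4f slope yaw(rel) %.4f  n%d rms %.5f"%(p[1],-p[0],m.sum(),r[m].std()))
edge(-.032,.012,np.linspace(-.038,.038,30),1)   # rear: dark->bright
edge(.042,.010,np.linspace(-.052,.052,30),-1)   # bar back
edge(.015,.042,np.linspace(-.055,.055,30),1)
edge(-.015,.042,np.linspace(-.055,.055,30),1)
for n,(u,v) in dict(A=(275,150),B=(308,110),jar=(254,117),cap=(348,298),bar=(420,218)).items():
    t=cv2.cvtColor(a,6)[v-14:v+14,u-14:u+14].astype(np.float32);q=cv2.cvtColor(b,6)[v-14:v+14,u-14:u+14].astype(np.float32)
    print(n,cv2.phaseCorrelate(t,q,cv2.createHanningWindow((28,28),5)))
```

```text
x at y=0 -0.0317 slope yaw(rel) -0.0032  n30 rms 0.00020
x at y=0 0.0423 slope yaw(rel) 0.0003  n30 rms 0.00036Traceback (most recent call last):
  File "<stdin>", line 17, in <module>
  File "<stdin>", line 13, in edge
    raise TypeError("expected non-empty vector for x")
TypeError: expected non-empty vector for x
```

Run:
```python
import cv2
i=cv2.imread("pics/wrist5.png");cv2.imwrite("pics/w5c.png",cv2.resize(i[235:325,260:390],None,fx=6,fy=6,interpolation=cv2.INTER_CUBIC))
```

```text
(no output)
```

View pics/w5c.png

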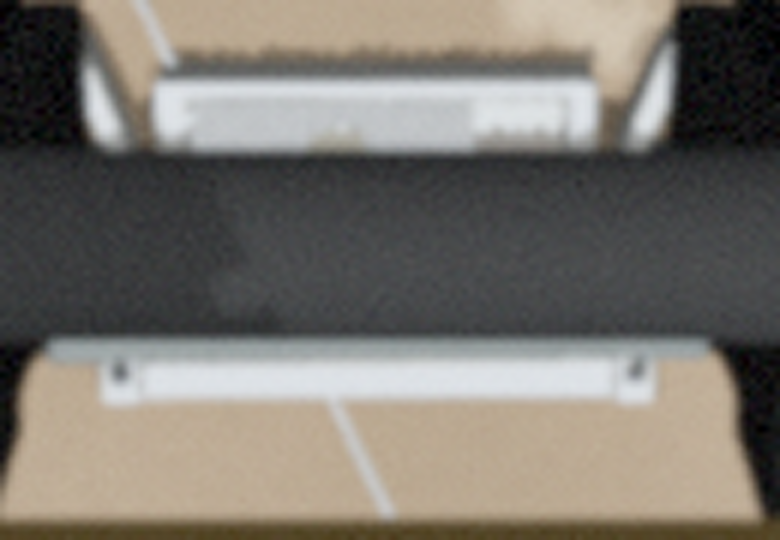

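Run:
```python
from h import *
a=cv2.imread("pics/top0.png");b=cv2.imread("pics/top6.png")
for n,(u,v) in dict(A=(275,150),B=(308,110),jar=(254,117),cap=(348,298),other=(415,218)).items():
    t=cv2.cvtColor(a,6)[v-14:v+14,u-14:u+14].astype(np.float32);q=cv2.cvtColor(b,6)[v-14:v+14,u-14:u+14].astype(np.float32)
    print(n,np.round(cv2.phaseCorrelate(t,q,cv2.createHanningWindow((28,28),5))[0],2))
s=state();print(abs(s["qd"]).max(),s["time"]); print(ctrl.close_job())
```

```text
A [-0.06 -0.2 ]
B [ 0.04 -0.12]
jar [-0.03  0.07]
cap [-0.1  -0.08]
other [0.02 0.06]
tcp [0.4802 0.0021 0.2589] scn [-0.2203  0.2582] psi 0.001 virt carrier [-0.1788  0.2583] F [0.5 0.4 0.9]
0.03499340644841759 16.85
the job is handed in; nothing more can be done
None
```

The left-hand carrier is now between the rails and under the bridge, flat against the stop bar, and I have handed the job in at 16.9 s. I pushed it with both open fingertips along its rear edge: first straight, then turning through about 0.2 rad at the mouth, then slowly until it met the stop. The push on the stop reached about 8 N, and I then backed the arm off, lifted it and moved it away.

**Last checks:**
- **Position:** the carrier's rear edge is 31.7 mm before the scanner origin (32 mm expected). It is 74.0 mm from the back of the stop bar, which matches the carrier's 64 mm plus a bar about 10 mm thick.
- **Squareness:** it is within about 0.004 rad of the stop bar by the line fit. A rougher reading from hand-picked pixels gave about 0.015 rad, which I put down to pixel error.
- **Bystanders:** the bottles, jar, loose cap and the other carrier shifted by no more than 0.2 pixel (under about 0.5 mm), which is measurement noise.
- **Failed check:** a script error stopped the extra fit of the beam edges. I did not repeat it.

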